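# Pair the bar blanks and stack them crosswise

### The job

One bar already lies on the drawing sheet near the middle of the bench: leave it there, find its mate of the same metal and length, and set that down flat on the bench beside it, parallel and ends in line, about 80 mm from centre to centre. Then lay the two bars of the other matched pair squarely across them as a second layer, also parallel and about 80 mm apart, so that the stack is centred like a log cabin. Set bars down rather than dropping them, and leave the short offcuts, the tools, the tray and the tin where they are.

Things in the scene. Friction and masses are not known exactly. Their poses are not given: they have to be found in the camera images.
- drawing: A4 sheet of white paper with a line drawing, 210 x 297 mm, lying flat on the bench, practically without thickness (bars lie at bench height on it); origin at its centre, y along its long side. Exactly one full-length bar, either alu_a or brass_a, starts on it with its centre within 45 mm of the sheet's centre.
- alu_a: Size 130 x 25 x 25 mm (long axis x, width y, height z), square-edged, lying flat; origin at the centre of the underside; two small dark dots on top near the ends are only marks. Silvery aluminium, 0.22 kg. Mate of alu_b, and its twin in looks. Starts either on the drawing or among the scattered things.
- alu_b: Size 130 x 25 x 25 mm (long axis x, width y, height z), square-edged, lying flat; origin at the centre of the underside; two small dark dots on top near the ends are only marks. Silvery aluminium, 0.22 kg. Mate of alu_a. Starts away from the drawing.
- brass_a: Size 130 x 25 x 20 mm (long axis x, width y, height z), square-edged, lying flat; origin at the centre of the underside; two small dark dots on top near the ends are only marks. Yellow brass, 0.55 kg. Mate of brass_b, and its twin in looks. Starts either on the drawing or among the scattered things.
- brass_b: Size 130 x 25 x 20 mm (long axis x, width y, height z), square-edged, lying flat; origin at the centre of the underside; two small dark dots on top near the ends are only marks. Yellow brass, 0.55 kg. Mate of brass_a. Starts away from the drawing.
- alu_short: Odd silvery aluminium offcut among the bars, only 80 mm long x 25 x 25 mm, lying flat; origin at the centre of its underside, x along its length. Not to be used or moved.
- brass_short: Odd yellow brass offcut, only 75 mm long x 25 x 20 mm, lying flat beyond the drawing; origin at the centre of its underside, x along its length. Not to be used or moved.
- hammer: Hammer with a wooden handle, about 260 mm long, lying at the far left; bystander. Origin near its middle on the underside, x along it towards the head.
- screwdriver: Screwdriver, about 200 mm long, lying at the far right; bystander. Origin near its middle on the underside, x along it towards the tip.
- parts_tray: Black open plastic tray of pins, 150 x 110 x 50 mm, on the right; bystander. Origin at the centre of its underside.
- grease_tin: Small closed tin, green with a white label and lid, 70 mm in diameter, 80 mm tall, standing on the right; bystander. Origin at the centre of its underside.
Not all that is in view belongs to the job. Leave any blue or turquoise look-alike of the brass_a alone.

How it is judged:
By the outcome, as a careful person would: the job done as asked, in the order asked, and still so for the second after the job is handed in, with the robot touching nothing.
It also fails if it takes over 64 s, if anything falls off the work surface, if the arm or the gripper's body presses on something with over 40 N, if the wrist force passes 120 N, or if a joint passes its speed limit or range.

### The arm

A 6-joint arm with a two-finger parallel gripper is mounted at the origin on the work surface. World frame = base frame: x ahead of the robot, y to its left, z up, the work surface at z = 0. Lengths are in m, angles in degrees, forces in N, time in s.
With the tool pointing down it reaches from about 0.3 to 0.75 m from the base axis. Payload 8.5 kg.
Tool frame: the origin (TCP) lies midway between the tips of the shut fingers; the grasp point (between the pads) lies 19 mm behind it (env.grasp_offset is the distance from the TCP to the grasp point, in m); z points along the fingers, y is the line along which they close (so a half turn about z gives the same grasp; the last joint's range is limited). The gripper opens to 85 mm and grips with 20 to 120 N. Pads are 22 mm wide; open, the fingers measure 114 mm over their backs; the gripper's body (76 mm by 85 mm) begins 54 mm behind the grasp point. The pads swing forward as they close: fully open they stand 13 mm farther back than shut.
Start: joints at [-75.361, 21.807, 74.336, -0, 83.858, -12.336], TCP at [0.249, -0.49, 0.231] pointing down, gripper open.
Joint ranges: [-178.18, 178.18], [-50.72, 133.34], [12.68, 142.11], [-81.47, 261.47], [9.98, 163.14], [-165.26, 165.26]. Speed limits (degrees/s): [136.94, 136.94, 180, 180, 180, 180].

### API

Orientations are given as a 3x3 rotation matrix whose columns are the frame's x, y, z axes.
In Python, from rig import env gives the robot as it stands.
- The arm moves only by the tool servo_tool, never from a script. Its argument "deltas" is text: rows parted by semicolons, each of 7 numbers parted by spaces: the opening, from 0 (shut) to 1 (fully open), then the shift along the tool's x, y, z in mm, then the turn, a rotation vector about the tool's x, y, z in rad. A call has 1 to 8 rows; each row shifts and turns the commanded pose from where the row before left it, along the tool's axes as they then stand; what a row does not reach is not made up. A row lasts 1/12 s, in which the tool goes at most 41.7 mm and 7.16 degrees, less where a joint would pass 70% of its speed; a pose out of reach is approached as far as the arm can. A call is refused whole if a number of a shift passes 41.7 or a number of a turn 0.125, either way. A call with a gripper value outside its range is refused whole. The fingers move at their own pace and stop on an object; "newtons" is the grip in N (left out, the last holds). Time passes only in rows, so rows that do not move let the fingers close. It gives the time, the measured TCP pose, the force, the opening and the grip force at its end, in the units of the state.
- env.observe(): the state, without advancing time (a new reading comes with each control period).
- env.get_image(name): name is "side" or "top" or "wrist"; returns a dict with "img" (400x640x3 uint8, red, green, blue), "depth" (400x640 float32, m along the optical axis (not along the pixel's ray), 0 where there is no reading), "camera_matrix" (3x3 intrinsics, pixels), "world_to_cam" (4x4, takes a point from world to camera coordinates). Camera axes: x right, y down, z forward; pixel columns grow to the right and rows downward; lengths in m; the calibration is good to about 2 mm. A picture is of the moment at which its call begins.
- env.close_job(): hands the job in; it is judged then, once.
Trained networks look in a picture, given as the dict that the camera call returned (one of the last four; its "shot" number tells which), for a name from the list of things; names that differ only in an ending like _2 or _b are one class to them, and where a whole thing is asked for, a point or a joint stands for the part that bears it (a point fixed in the world has none). Each returns a list of dicts, best first, with "conf" (0 to 1); they miss things now and then, are a little off and sometimes report something else, mostly with a low value. They report only what shows in the picture. A call takes as long as a camera call. They do not tell look-alikes from the thing itself.
- env.spot_in(name, picture): "bbox" ([centre column, centre row, width, height] in pixels, round what is visible of it).
- env.spot_point(name, picture): "uv" ([column, row] in pixels: a listed point, or the origin of a listed thing).
The state is a dict: "time_s": time; "q": joint angles; "qvel": joint speeds; "joint_efforts": joint torques, N m; "position": TCP position; "tool_rot": TCP orientation; "ft_force": force on the tool from outside, world axes, zero at the start; "wrist_torque": the same for the moment, N m; "grip_width": finger opening in m; "gripper_force": force on a finger pad.
Only numpy, scipy, OpenCV 4.12 (cv2) and the standard library are available. Lean on these libraries where they do the work, as an engineer would, in place of code of your own. Each camera call takes 0.05 s, during which the arm holds its last target. There are 200 camera calls.

## Working session

There is one attempt and no reset: what is moved stays moved. The work goes in short steps, Python scripts to look and compute and a tool call to move; the robot and the scene stay as the last step left them, time stands still between calls to the robot, and variables do not carry over. Pictures are saved under pics/ and viewed, at most 10 in all, crops included, and the job is handed in when it is done.

Besides the shell and the picture viewer there is one more tool, called after "Request:" as name(argument=value, ...), one argument or row to a line, values as JSON. servo_tool: Moves the arm, as the interface text tells. Its arguments: {"type":"object","properties":{"deltas":{"type":"string"},"newtons":{"type":"number"}},"required":["deltas"]}

```bash
ls; mkdir -p pics; python3 - <<'E'
from rig import env
import cv2,numpy as np
for n in ["top","side"]:
    p=env.get_image(n); cv2.imwrite(f"pics/{n}0.png",p["img"][:,:,::-1])
    np.savez(f"{n}0.npz",**{k:p[k] for k in("img","depth","camera_matrix","world_to_cam")})
    print(n,p["world_to_cam"].round(3).tolist(),p["camera_matrix"].round(1).tolist())
    for o in ["alu_a","brass_a","alu_short","brass_short","drawing","parts_tray","grease_tin"]:
        print(o,[(np.round(d["bbox"]).tolist(),round(d["conf"],2)) for d in env.spot_in(o,p)])
print(env.observe(),env.grasp_offset)
E
```

```text
pics
top [[0.056, -0.998, -0.004, -0.12], [-0.978, -0.054, -0.204, 0.504], [0.203, 0.016, -0.979, 0.855], [0.0, 0.0, 0.0, 1.0]] [[363.8, 0.0, 318.8], [0.0, 363.8, 196.3], [0.0, 0.0, 1.0]]
alu_a [([279.0, 205.0, 52.0, 16.0], 0.93), ([411.0, 238.0, 52.0, 12.0], 0.6)]
brass_a [([164.0, 225.0, 49.0, 28.0], 0.82), ([436.0, 294.0, 45.0, 17.0], 0.72), ([395.0, 175.0, 51.0, 22.0], 0.62)]
alu_short [([175.0, 169.0, 32.0, 18.0], 0.6)]
brass_short [([278.0, 118.0, 28.0, 15.0], 0.74)]
drawing [([281.0, 201.0, 123.0, 94.0], 0.85)]
parts_tray [([502.0, 229.0, 60.0, 61.0], 0.96), ([279.0, 207.0, 50.0, 12.0], 0.26)]
grease_tin [([470.0, 159.0, 34.0, 36.0], 0.75)]
side [[-1.0, -0.005, -0.02, 0.511], [0.014, 0.555, -0.832, 0.095], [0.016, -0.832, -0.555, 1.437], [0.0, 0.0, 0.0, 1.0]] [[514.8, 0.0, 312.9], [0.0, 514.8, 196.3], [0.0, 0.0, 1.0]]
alu_a [([318.0, 231.0, 11.0, 33.0], 0.8), ([339.0, 167.0, 13.0, 27.0], 0.8)]
brass_a [([350.0, 309.0, 27.0, 46.0], 0.89), ([376.0, 163.0, 19.0, 23.0], 0.77), ([290.0, 179.0, 15.0, 27.0], 0.74), ([378.0, 186.0, 29.0, 16.0], 0.66)]
alu_short [([283.0, 305.0, 24.0, 
[... 496 characters left out ...]
e+01, -1.23375271e+01]), 'qvel': array([-0.07141272,  0.06345767, -0.02085883,  0.00482071,  0.01974369,
        0.13023619]), 'joint_efforts': array([ 3.34869932e-03, -4.48284781e+01, -2.31455004e+01, -3.14554552e-05,
        4.76865243e-04,  2.40817474e-05]), 'position': array([ 0.24944183, -0.49015699,  0.23134965]), 'tool_rot': array([[ 8.91215750e-01,  4.53579638e-01, -1.33806784e-05],
       [ 4.53579638e-01, -8.91215750e-01, -5.10547723e-06],
       [-1.42408119e-05, -1.51912155e-06, -1.00000000e+00]]), 'ft_force': array([0.17528047, 1.24218259, 0.91713298]), 'wrist_torque': array([-0.01413964, -0.04610762, -0.02503606]), 'gripper_force': 0.0, 'grip_width': 0.08520399126927149} 0.0187
```

```bash
python3 - <<'E'
import cv2
i=cv2.imread("pics/top0.png")[90:350,110:560]
cv2.imwrite("pics/top0c.png",cv2.resize(i,(800,462),interpolation=cv2.INTER_CUBIC))
E
```

```text
(no output)
```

View pics/top0c.png

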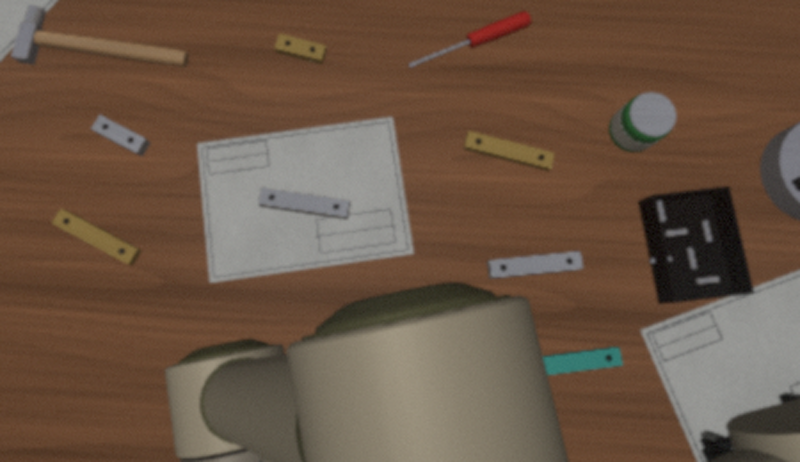

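```bash
cat > h.py <<'E'
import cv2,numpy as np
def proj(p,P):
    c=np.c_[P,np.ones(len(P))]@p["world_to_cam"].T
    q=c[:,:3]@p["camera_matrix"].T
    return q[:,:2]/q[:,2:]
def unproj(p,uv,z):
    W=np.linalg.inv(p["world_to_cam"]); d=W[:3,:3]@np.linalg.solve(p["camera_matrix"],[uv[0],uv[1],1])
    return W[:3,3]+d*(z-W[2,3])/d[2]
def rect(p,c,z,half=95,s=0.5):
    # metric patch: rows = -x, cols = -y (s mm per px)
    n=int(2*half/s); k=np.array([[0,0],[n,0],[n,n],[0,n]],float)
    w=np.c_[c[0]+(half-k[:,1]*s)/1e3, c[1]+(half-k[:,0]*s)/1e3, np.full(4,z)]
    H=cv2.getPerspectiveTransform(proj(p,w).astype(np.float32),k.astype(np.float32))
    return cv2.warpPerspective(p["img"],H,(n,n),flags=cv2.INTER_CUBIC)
def bar(p,uv,z,half=95,s=0.5,L=130,paper=False,inv=False):
    c=unproj(p,uv,z); im=rect(p,c,z,half,s); n=im.shape[0]
    lab=cv2.GaussianBlur(cv2.cvtColor(im,cv2.COLOR_RGB2LAB),(5,5),0).astype(float)
    m0=lab[n//2-6:n//2+6,n//2-6:n//2+6].reshape(-1,3).mean(0)
    yy,xx=np.mgrid[:n,:n]; r=np.hypot(yy-n/2,xx-n/2)*s
    bg=np.median(lab[(r>30)&(r<60)],0)
    f=(lab-bg)@(m0-bg)/((m0-bg)@(m0-bg))
    m=(f>0.5).astype(np.uint8)
    m=cv2.morphologyEx(m,cv2.MORPH_CLOSE,np.ones((15,15))); m=cv2.morphologyEx(m,cv2.MORPH_OPEN,np.ones((15,15)))
    _,l=cv2.connectedComponents(m); m=(l==l[n//2,n//2]).astype(np.uint8)
    (u,v),(a,b),t=cv2.minAreaRect(np.argwhere(m)[:,::-1].astype(np.float32))
    box=cv2.boxPoints(((u,v),(a,b),t))
    if a<b: t+=90
    d=np.radians(t); # image dir (cos,sin) -> world (-sin, -cos)
    yaw=np.degrees(np.arctan2(-np.cos(d),-np.sin(d)))%180
    C=np.array([c[0]+(half-v*s)/1e3,c[1]+(half-u*s)/1e3])
    o=im.copy(); cv2.polylines(o,[box.astype(int)],True,(255,0,0),1)
    return C,yaw,(max(a,b)*s,min(a,b)*s),o
E
python3 - <<'E'
from h import *
p=dict(np.load("top0.npz")); O=[]
for n,uv,z in [("alu_sheet",(279,204),.025),("alu_mate",(411,238),.025),("brassL",(164,224),.02),("brassR",(396,174),.02)]:
    C,y,sz,o=bar(p,uv,z); O.append(o); print(n,C.round(4),round(y,2),sz)
cv2.imwrite("pics/b0.png",np.vstack([np.hstack(O[:2]),np.hstack(O[2:])])[:,:,::-1])
for n,uv in [("tray",(502,229)),("tin",(470,159)),("ashort",(175,169)),("bshort",(278,118)),("turq",(436,294))]: print(n,unproj(p,uv,.02).round(3))
E
```

```text
alu_sheet [0.4869 0.0045] 83.99 (134.6246337890625, 36.613502502441406)
alu_mate [ 0.4209 -0.3279] 98.7 (130.98980712890625, 26.5328369140625)
brassL [0.4267 0.3034] 65.83 (129.48475646972656, 25.007986068725586)
brassR [ 0.5864 -0.298 ] 78.08 (112.92219543457031, 24.564138412475586)
tray [ 0.458 -0.558  0.02 ]
tin [ 0.639 -0.483  0.02 ]
ashort [0.569 0.29  0.02 ]
bshort [0.726 0.031 0.02 ]
turq [ 0.289 -0.39   0.02 ]
```

```bash
python3 -c "
import cv2;i=cv2.imread('pics/b0.png');print(i.shape);cv2.imwrite('pics/b0s.png',cv2.resize(i,(600,600)))"
```

```text
(760, 760, 3)
```

View pics/b0s.png

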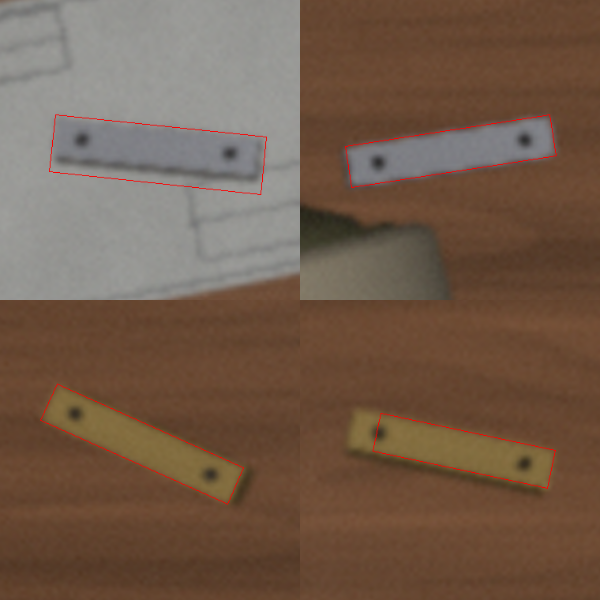

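```bash
cat >> h.py <<'E'
def dots(p,uv,z,half=95,s=0.5,sep=94):
    c=unproj(p,uv,z); im=rect(p,c,z,half,s)
    g=cv2.GaussianBlur(cv2.cvtColor(im,cv2.COLOR_RGB2GRAY),(7,7),0)
    b=cv2.morphologyEx(g,cv2.MORPH_BLACKHAT,cv2.getStructuringElement(cv2.MORPH_ELLIPSE,(31,31))).astype(float)
    _,m,st,ce=cv2.connectedComponentsWithStats((b>25).astype(np.uint8))
    P=[]
    for i in range(1,len(st)):
        if 20<st[i,4]<400:
            y,x=np.where(m==i); w=b[y,x]; P.append((np.average(x,weights=w),np.average(y,weights=w)))
    best=min(((abs(np.hypot(a[0]-e[0],a[1]-e[1])*s-sep),a,e) for k,a in enumerate(P) for e in P[:k]),default=None)
    if best is None: return None
    W=lambda q:np.array([c[0]+(half-q[1]*s)/1e3,c[1]+(half-q[0]*s)/1e3])
    A,B=W(best[1]),W(best[2]); d=A-B
    return (A+B)/2,np.degrees(np.arctan2(d[1],d[0]))%180,np.hypot(*d)
def rows(pos,R,tgt,yang,step=.038,turn=.12,n=None):
    """from pose (tool down) to tgt xyz, tool-y at world angle yang (deg); per-row mm and rad about tool z"""
    a0=np.arctan2(R[1,1],R[0,1]); da=(np.radians(yang)-a0+np.pi)%(2*np.pi)-np.pi
    d=np.asarray(tgt)-pos; n=n or int(np.ceil(max(np.linalg.norm(d)/step,abs(da)/turn,1)))
    for i in range(n):
        a=a0+da*i/n; y=np.array([np.cos(a),np.sin(a),0]); z=np.array([0,0,-1.]); x=np.cross(y,z)
        v=1e3*d/n; print(f"{i:2d}: {v@x:.1f} {v@y:.1f} {v@z:.1f} 0 0 {-da/n:.3f}")
    return n
def now():
    from rig import env
    o=env.observe(); R=o["tool_rot"]
    print("t",round(o["time_s"],2),"pos",o["position"].round(4),"yang",round(np.degrees(np.arctan2(R[1,1],R[0,1])),2),"tilt",R[:2,2].round(4),"w",round(o["grip_width"],4),"gf",o["gripper_force"],"ft",o["ft_force"].round(1))
    return o["position"],R
E
python3 - <<'E'
from h import *
p=dict(np.load("top0.npz"))
for n,uv,z in [("alu_sheet",(279,204),.025),("alu_mate",(411,238),.025),("brassL",(164,224),.02),("brassR",(396,174),.02)]:
    print(n,dots(p,uv,z))
P,R=now()
rows(P,R,(.421,-.327,.06),8.7)
E
```

```text
alu_sheet (array([0.49207432, 0.00592841]), np.float64(84.75912574765351), np.float64(0.09409071441337709))
alu_mate (array([ 0.42097631, -0.32821007]), np.float64(98.76172178416688), np.float64(0.09388414105583948))
brassL (array([0.42671539, 0.30317338]), np.float64(65.77761797407433), np.float64(0.09397727100873754))
brassR (array([ 0.58813498, -0.28966735]), np.float64(78.13030148370676), np.float64(0.09421579655196059))
t 0.8 pos [ 0.2494 -0.4902  0.2313] yang -63.03 tilt [-0. -0.] w 0.0852 gf 0.0 ft [0.2 1.2 0.9]
 0: 20.6 -6.1 15.6 0 0 -0.114
 1: 21.2 -3.8 15.6 0 0 -0.114
 2: 21.5 -1.3 15.6 0 0 -0.114
 3: 21.5 1.1 15.6 0 0 -0.114
 4: 21.2 3.6 15.6 0 0 -0.114
 5: 20.7 5.9 15.6 0 0 -0.114
 6: 19.9 8.2 15.6 0 0 -0.114
 7: 18.8 10.5 15.6 0 0 -0.114
 8: 17.5 12.5 15.6 0 0 -0.114
 9: 16.0 14.4 15.6 0 0 -0.114
10: 14.2 16.1 15.6 0 0 -0.114
```

Request:
servo_tool(
  deltas="1 20.6 -6.1 15.6 0 0 -0.114;1 21.2 -3.8 15.6 0 0 -0.114;1 21.5 -1.3 15.6 0 0 -0.114;1 21.5 1.1 15.6 0 0 -0.114;1 21.2 3.6 15.6 0 0 -0.114;1 20.7 5.9 15.6 0 0 -0.114;1 19.9 8.2 15.6 0 0 -0.114;1 18.8 10.5 15.6 0 0 -0.114",
  newtons=50,
)

```text
time_s: 1.47
position: [0.3749, -0.3707, 0.1059]
tool_rot: [[0.181, 0.983, 0.0], [0.983, -0.181, -0.0], [-0.0, 0.0, -1.0]]
ft_force: [0.7, -0.3, -0.5]
grip_width: 0.0856
gripper_force: 0.0
```

Request:
servo_tool(
  deltas="1 17.5 12.5 15.6 0 0 -0.114;1 16 14.4 15.6 0 0 -0.114;1 14.2 16.1 15.6 0 0 -0.114;1 0 0 0 0 0 0;1 0 0 0 0 0 0",
)

```text
time_s: 1.88
position: [0.421, -0.3262, 0.0593]
tool_rot: [[-0.154, 0.988, -0.001], [0.988, 0.154, 0.001], [0.001, -0.001, -1.0]]
ft_force: [0.0, -0.2, 0.9]
grip_width: 0.0855
gripper_force: 0.0
```

```bash
python3 - <<'E'
from h import *
from rig import env
P,R=now(); p=env.get_image("wrist"); cv2.imwrite("pics/w1.png",p["img"][:,:,::-1])
rows(P,R,(.421,-.328,.004),8.8)
uv=proj(p,np.array([[.421,-.328,.025]]))[0]; print(uv); print(dots(p,uv,.025))
t=env.get_image("top"); print(dots(t,(411,238),.025))
E
```

```text
t 1.88 pos [ 0.421  -0.3262  0.0593] yang 8.84 tilt [-0.0009  0.0009] w 0.0855 gf 0.0 ft [ 0.  -0.2  0.9]
 0: -0.9 -0.2 27.6 0 0 0.000
 1: -0.9 -0.2 27.6 0 0 0.000
[317.05291073 227.9467695 ]
(array([ 0.42225598, -0.32865771]), np.float64(98.79838922048289), np.float64(0.09470928022572164))
None
```

View pics/w1.png

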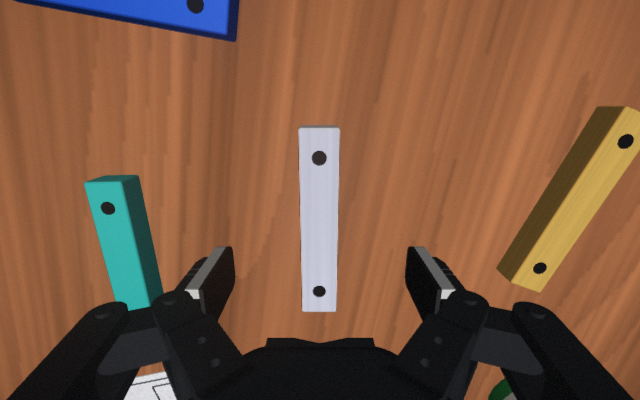

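Request:
servo_tool(
  deltas="1 -1.2 0 20 0 0 0;1 -1 0.5 20 0 0 0;1 0 0 14.5 0 0 0;1 0 0 0 0 0 0;0 0 0 0 0 0 0;0 0 0 0 0 0 0;0 0 0 0 0 0 0;0 0 0 0 0 0 0",
  newtons=50,
)

```text
time_s: 2.65
position: [0.4218, -0.3295, 0.0063]
tool_rot: [[-0.153, 0.988, 0.001], [0.988, 0.153, -0.002], [-0.002, 0.001, -1.0]]
ft_force: [-0.0, -0.6, 0.2]
grip_width: 0.0386
gripper_force: 0.0
```

Request:
servo_tool(
  deltas="0 0 0 0 0 0 0;0 0 0 0 0 0 0;0 0 0 0 0 0 0;0 0 0 0 0 0 0;0 0 0 0 0 0 0;0 0 0 0 0 0 0",
)

```text
time_s: 3.15
position: [0.4219, -0.3293, 0.0061]
tool_rot: [[-0.153, 0.988, 0.001], [0.988, 0.153, -0.001], [-0.001, 0.001, -1.0]]
ft_force: [-0.6, 0.8, 7.3]
grip_width: 0.0236
gripper_force: 50.8
```

```bash
python3 - <<'E'
from h import *
P,R=now(); P=P.copy(); P[2]+=.05
rows(P,R,(.4124,.0127,.075),-5.24,step=.036)
E
```

```text
t 3.15 pos [ 0.4219 -0.3293  0.0061] yang 8.82 tilt [ 0.001  -0.0013] w 0.0236 gf 50.79880893230438 ft [-0.6  0.8  7.3]
 0: 33.9 4.3 -1.9 0 0 0.025
 1: 34.0 3.5 -1.9 0 0 0.025
 2: 34.1 2.6 -1.9 0 0 0.025
 3: 34.2 1.8 -1.9 0 0 0.025
 4: 34.2 1.0 -1.9 0 0 0.025
 5: 34.2 0.1 -1.9 0 0 0.025
 6: 34.2 -0.7 -1.9 0 0 0.025
 7: 34.2 -1.6 -1.9 0 0 0.025
 8: 34.1 -2.4 -1.9 0 0 0.025
 9: 34.1 -3.2 -1.9 0 0 0.025
```

Request:
servo_tool(
  deltas="0 0 0 -10 0 0 0;0 0 0 -20 0 0 0;0 0 0 -20 0 0 0;0 15 2 -2 0 0 0.012;0 30 4 -2 0 0 0.023;0 34 3.5 -2 0 0 0.025;0 34 2.6 -2 0 0 0.025;0 34 1.8 -2 0 0 0.025",
)

```text
time_s: 3.82
position: [0.4188, -0.1797, 0.0658]
tool_rot: [[-0.042, 0.999, 0.0], [0.999, 0.042, 0.0], [0.0, 0.0, -1.0]]
ft_force: [0.9, 0.1, -1.4]
grip_width: 0.0235
gripper_force: 49.7
```

Request:
servo_tool(
  deltas="0 34 1 -2 0 0 0.025;0 34 0.1 -2 0 0 0.025;0 34 -0.7 -2 0 0 0.025;0 34 -1.6 -2 0 0 0.025;0 34 -2.4 -2 0 0 0.025;0 34 -3.2 -2 0 0 0.025;0 20 -2 -1 0 0 0.01;0 5 0 0 0 0 0",
)

```text
time_s: 4.48
position: [0.4163, 0.0508, 0.0789]
tool_rot: [[0.113, 0.994, 0.0], [0.994, -0.113, 0.0], [0.0, 0.0, -1.0]]
ft_force: [-0.5, 0.2, -2.0]
grip_width: 0.0245
gripper_force: 49.7
```

```bash
python3 - <<'E'
from h import *
P,R=now()
rows(P,R,(.4124,.0127,.045),-5.24)
E
```

```text
t 4.48 pos [0.4163 0.0508 0.0789] yang -6.49 tilt [0.0001 0.0005] w 0.0245 gf 49.66215491294861 ft [-0.5  0.2 -2. ]
 0: -19.1 0.2 17.0 0 0 -0.011
 1: -19.2 0.0 17.0 0 0 -0.011
```

Request:
servo_tool(
  deltas="0 -19 0 17 0 0 -0.011;0 -19 0 17 0 0 -0.011;0 0 0 0 0 0 0;0 0 0 0 0 0 0",
)

```text
time_s: 4.82
position: [0.4126, 0.0095, 0.0441]
tool_rot: [[0.096, 0.995, -0.001], [0.995, -0.096, 0.0], [0.0, -0.001, -1.0]]
ft_force: [-0.1, 0.2, -1.1]
grip_width: 0.0239
gripper_force: 49.6
```

```bash
python3 - <<'E'
from h import *
from rig import env
P,R=now(); p=env.get_image("wrist"); cv2.imwrite("pics/w2.png",p["img"][:,:,::-1])
uv=proj(p,np.array([[.492,.006,.025]]))[0]; print("sheet wrist",uv,dots(p,uv,.025))
z=P[2]-.0061+.025
uv=proj(p,np.array([[.4124,.0132,z]]))[0]; print("held",uv,dots(p,uv,z))
E
```

```text
t 4.82 pos [0.4126 0.0095 0.0441] yang -5.5 tilt [-0.0014  0.0003] w 0.0239 gf 49.632110595703125 ft [-0.1  0.2 -1.1]
sheet wrist [449.76989222 229.60012576] (array([0.54183524, 0.07332229]), np.float64(25.582031001562), np.float64(0.09717355961951658))
held [316.28451365 263.15559197] (array([0.4400427 , 0.03547107]), np.float64(31.72829156951593), np.float64(0.0940183841053959))
```

View pics/w2.png

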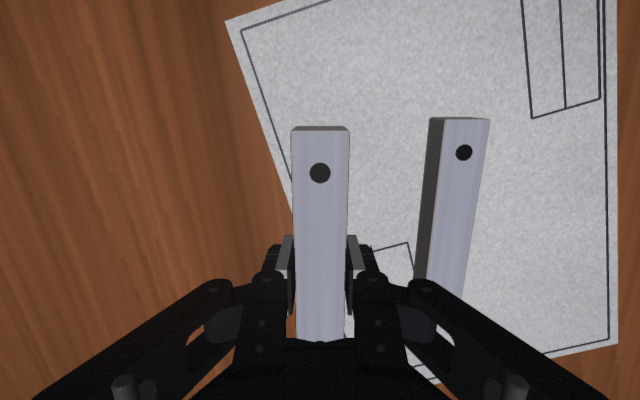

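```bash
python3 - <<'E'
from h import *
from rig import env
p=env.get_image("wrist"); z=.0441-.0061+.025
a=unproj(p,(464,152.5),.025)[:2]; h=unproj(p,(320,173),z)[:2]
e1=unproj(p,(489,122),.025)[:2]; e2=unproj(p,(464.5,285),.025)[:2]; l1=unproj(p,(444,122),.025)[:2]; l2=unproj(p,(428,280),.025)[:2]
ang=lambda d:np.degrees(np.arctan2(d[1],d[0]))%180
print(a,h,"edge yaw",ang(e1-e2),ang(l1-l2)); 
u=np.array([np.cos(np.radians(84.76)),np.sin(np.radians(84.76))])
print("top-derived dot",np.array([.49207,.00593])-.047*u, "wid",e1-l1)
n=np.array([u[1],-u[0]]); print("perp, along of sheet-held",(a-h)@n,(a-h)@u)
E
```

```text
[0.49885063 0.05247181] [0.41867382 0.05734221] edge yaw 85.4485414333295 85.73818913818499
top-derived dot [ 0.48777759 -0.04087358] wid [ 0.02421296 -0.00232437]
perp, along of sheet-held 0.08028654107698413 0.0024723233855189946
```

Request:
servo_tool(
  deltas="0 1.8 1.2 10 0 0 -0.01;0 0 0 15 0 0 0;0 0 0 8 0 0 0;0 0 0 4 0 0 0;0 0 0 0 0 0 0;0 0 0 0 0 0 0",
)

```text
time_s: 5.42
position: [0.4143, 0.0121, 0.0076]
tool_rot: [[0.084, 0.996, 0.0], [0.996, -0.084, -0.0], [-0.0, 0.0, -1.0]]
ft_force: [0.4, -0.3, -2.2]
grip_width: 0.0242
gripper_force: 49.7
```

Request:
servo_tool(
  deltas="0 -0.5 -0.5 1 0 0 0;0 0 0 0.7 0 0 0;0 0 0 0 0 0 0;0 0 0 0 0 0 0",
)

```text
time_s: 5.75
position: [0.4138, 0.0115, 0.0061]
tool_rot: [[0.084, 0.996, 0.001], [0.996, -0.084, -0.0], [-0.0, 0.001, -1.0]]
ft_force: [-1.0, -0.2, 6.5]
grip_width: 0.0236
gripper_force: 50.7
```

Request:
servo_tool(
  deltas="0.6 0 0 0 0 0 0;0.6 0 0 0 0 0 0;0.6 0 0 0 0 0 0;0.6 0 0 0 0 0 0;0.6 0 0 -10 0 0 0;0.6 0 0 -25 0 0 0;0.6 0 0 -35 0 0 0;1 0 0 -30 0 0 0",
)

```text
time_s: 6.42
position: [0.4133, 0.0116, 0.107]
tool_rot: [[0.084, 0.996, -0.001], [0.996, -0.084, 0.0], [0.0, -0.001, -1.0]]
ft_force: [0.5, -0.2, -0.1]
grip_width: 0.0618
gripper_force: 0.0
```

```bash
python3 - <<'E'
from h import *
P,R=now(); rows(P,R,(.427,.3032,.06),-24.2)
E
```

```text
t 6.42 pos [0.4133 0.0116 0.107 ] yang -4.82 tilt [-0.0008  0.0002] w 0.0618 gf 0.0 ft [ 0.5 -0.2 -0.1]
 0: 36.5 -1.4 5.9 0 0 0.042
 1: 36.4 -2.9 5.9 0 0 0.042
 2: 36.2 -4.4 5.9 0 0 0.042
 3: 36.0 -6.0 5.9 0 0 0.042
 4: 35.7 -7.5 5.9 0 0 0.042
 5: 35.4 -9.0 5.9 0 0 0.042
 6: 35.0 -10.5 5.9 0 0 0.042
 7: 34.5 -11.9 5.9 0 0 0.042
```

Request:
servo_tool(
  deltas="1 36.5 -1.4 5.9 0 0 0.042;1 36.4 -2.9 5.9 0 0 0.042;1 36.2 -4.4 5.9 0 0 0.042;1 36 -6 5.9 0 0 0.042;1 35.7 -7.5 5.9 0 0 0.042;1 35.4 -9 5.9 0 0 0.042;1 35 -10.5 5.9 0 0 0.042;1 34.5 -11.9 5.9 0 0 0.042",
)

```text
time_s: 7.08
position: [0.4265, 0.3052, 0.0579]
tool_rot: [[0.409, 0.912, -0.0], [0.912, -0.409, -0.0], [-0.0, -0.0, -1.0]]
ft_force: [1.2, -0.3, 0.6]
grip_width: 0.0857
gripper_force: 0.0
```

Request:
servo_tool(
  deltas="1 0 0 0 0 0 0;1 0 0 0 0 0 0",
)

```text
time_s: 7.25
position: [0.4263, 0.3046, 0.0577]
tool_rot: [[0.405, 0.914, -0.001], [0.914, -0.405, -0.0], [-0.001, -0.001, -1.0]]
ft_force: [-0.2, -0.7, 0.1]
grip_width: 0.0855
gripper_force: 0.0
```

```bash
python3 - <<'E'
from h import *
from rig import env
P,R=now(); p=env.get_image("wrist")
uv=proj(p,np.array([[.427,.303,.02]]))[0]; print("brassL wrist",dots(p,uv,.02))
t=env.get_image("top"); cv2.imwrite("pics/t2.png",cv2.resize(t["img"][130:290,190:390,::-1],(800,640))[:600])
for c in [(.492,.006,.025),(.4137,.0125,.025)]:
    uv=proj(t,np.array([c]))[0]; print(uv,dots(t,uv,.025,half=75))
E
```

```text
t 7.25 pos [0.4263 0.3046 0.0577] yang -23.88 tilt [-0.0009 -0.0004] w 0.0855 gf 0.0 ft [-0.2 -0.7  0.1]
brassL wrist (array([0.42760447, 0.30202199]), np.float64(65.91764553946005), np.float64(0.09457518070859985))
[280.4411756  203.21348817] (array([0.49206086, 0.00589818]), np.float64(84.76266881981928), np.float64(0.09415302780805622))
[275.45243898 233.63958641] (array([0.41392394, 0.01288798]), np.float64(85.29814330492383), np.float64(0.09409150515138352))
```

View pics/t2.png

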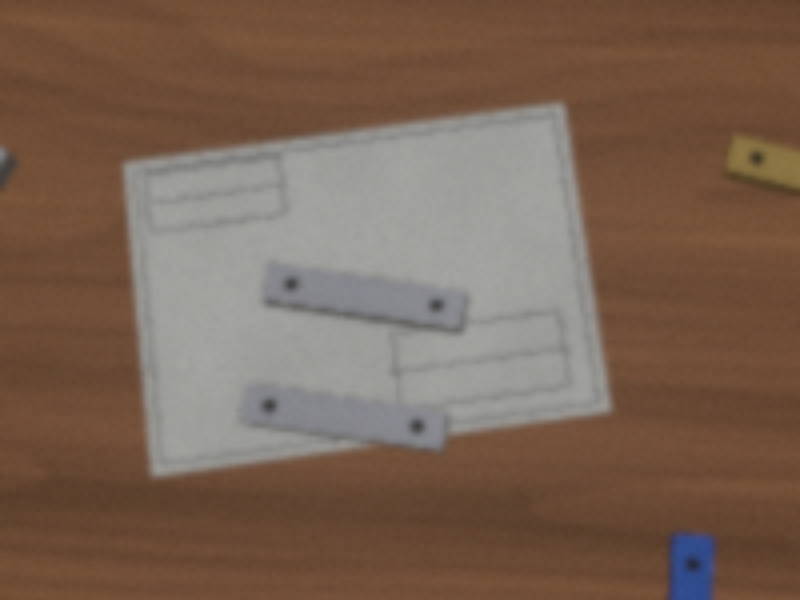

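Request:
servo_tool(
  deltas="1 -1.4 1.4 20 0 0 0.005;1 0 0 20 0 0 0;1 0 0 11.5 0 0 0;0 0 0 0 0 0 0;0 0 0 0 0 0 0;0 0 0 0 0 0 0;0 0 0 0 0 0 0;0 0 0 0 0 0 0",
  newtons=80,
)

```text
time_s: 8.02
position: [0.4279, 0.3015, 0.0077]
tool_rot: [[0.413, 0.911, 0.001], [0.911, -0.413, 0.001], [0.001, 0.001, -1.0]]
ft_force: [-2.7, 1.6, -0.1]
grip_width: 0.0255
gripper_force: 0.6
```

Request:
servo_tool(
  deltas="0 0 0 0 0 0 0;0 0 0 0 0 0 0;0 0 0 0 0 0 0;0 0 0 0 0 0 0;0 0 0 0 0 0 0;0 0 0 0 0 0 0",
)

```text
time_s: 8.52
position: [0.428, 0.3014, 0.008]
tool_rot: [[0.412, 0.911, 0.002], [0.911, -0.412, 0.0], [0.001, 0.001, -1.0]]
ft_force: [-0.3, -2.2, 7.3]
grip_width: 0.0228
gripper_force: 79.3
```

```bash
python3 - <<'E'
from h import *
P,R=now(); P=P.copy(); P[2]+=.09
rows(P,R,(.4565,.0488,.09),-94.9)
E
```

```text
t 8.52 pos [0.428  0.3014 0.008 ] yang -24.34 tilt [0.0016 0.0003] w 0.0228 gf 79.29401278495789 ft [-0.3 -2.2  7.3]
 0: -19.9 11.8 0.7 0 0 0.112
 1: -18.4 14.0 0.7 0 0 0.112
 2: -16.7 15.9 0.7 0 0 0.112
 3: -14.9 17.7 0.7 0 0 0.112
 4: -12.8 19.3 0.7 0 0 0.112
 5: -10.5 20.6 0.7 0 0 0.112
 6: -8.2 21.6 0.7 0 0 0.112
 7: -5.7 22.4 0.7 0 0 0.112
 8: -3.2 22.9 0.7 0 0 0.112
 9: -0.6 23.1 0.7 0 0 0.112
10: 2.0 23.0 0.7 0 0 0.112
```

Request:
servo_tool(
  deltas="0 0 0 -15 0 0 0;0 0 0 -35 0 0 0;0 0 0 -35 0 0 0;0 -19.9 11.8 0 0 0 0.112;0 -18.4 14 0 0 0 0.112;0 -16.7 15.9 0 0 0 0.112;0 -14.9 17.7 0 0 0 0.112;0 -12.8 19.3 0 0 0 0.112",
)

```text
time_s: 9.18
position: [0.44, 0.1855, 0.0918]
tool_rot: [[0.836, 0.549, -0.001], [0.549, -0.836, -0.0], [-0.001, -0.0, -1.0]]
ft_force: [-0.2, 0.4, -6.4]
grip_width: 0.0226
gripper_force: 80.1
```

Request:
servo_tool(
  deltas="0 -10.5 20.6 0 0 0 0.112;0 -8.2 21.6 0 0 0 0.112;0 -5.7 22.4 0 0 0 0.112;0 -3.2 22.9 0 0 0 0.112;0 -0.6 23.1 0 0 0 0.112;0 2 23 0 0 0 0.112;0 0 0 0 0 0 0;0 0 0 0 0 0 0",
)

```text
time_s: 9.85
position: [0.4558, 0.048, 0.0918]
tool_rot: [[0.996, -0.088, -0.001], [-0.088, -0.996, 0.0], [-0.001, -0.0, -1.0]]
ft_force: [0.1, 0.8, -5.7]
grip_width: 0.023
gripper_force: 80.2
```

```bash
python3 - <<'E'
from h import *
P,R=now()
rows(P,R,(.4557,.0488,.045),-94.9)
E
```

```text
t 9.85 pos [0.4558 0.048  0.0918] yang -95.03 tilt [-0.0006  0.0002] w 0.023 gf 80.1821780204773 ft [ 0.1  0.8 -5.7]
 0: -0.1 -0.4 23.4 0 0 -0.001
 1: -0.1 -0.4 23.4 0 0 -0.001
```

Request:
servo_tool(
  deltas="0 -0.1 -0.8 25 0 0 0;0 0 0 20 0 0 0;0 0 0 8 0 0 0;0 0 0 0 0 0 0;0 0 0 0 0 0 0",
)

```text
time_s: 10.27
position: [0.456, 0.05, 0.0391]
tool_rot: [[0.996, -0.085, -0.0], [-0.085, -0.996, 0.0], [-0.0, -0.0, -1.0]]
ft_force: [0.5, 0.1, -3.9]
grip_width: 0.0225
gripper_force: 80.1
```

Request:
servo_tool(
  deltas="0 0 0 2 0 0 0;0 0 0 1.5 0 0 0;0 0 0 1 0 0 0;0 0 0 0.5 0 0 0;0 0 0 0 0 0 0;0 0 0 0 0 0 0",
)

```text
time_s: 10.77
position: [0.456, 0.0496, 0.034]
tool_rot: [[0.996, -0.086, 0.0], [-0.086, -0.996, -0.0], [0.0, 0.0, -1.0]]
ft_force: [-0.4, -0.2, -5.1]
grip_width: 0.0226
gripper_force: 80.2
```

Request:
servo_tool(
  deltas="0 0 0.8 0.7 0 0 0;0 0 0 0.5 0 0 0;0 0 0 0.5 0 0 0;0 0 0 0 0 0 0;0 0 0 0 0 0 0",
)

```text
time_s: 11.18
position: [0.456, 0.0487, 0.033]
tool_rot: [[0.996, -0.086, 0.001], [-0.086, -0.996, -0.0], [0.001, 0.0, -1.0]]
ft_force: [-2.3, -2.0, 8.7]
grip_width: 0.0225
gripper_force: 82.0
```

Request:
servo_tool(
  deltas="0.6 0 0 0 0 0 0;0.6 0 0 0 0 0 0;0.6 0 0 0 0 0 0;0.6 0 0 0 0 0 0;0.6 0 0 -10 0 0 0;0.6 0 0 -25 0 0 0;0.6 0 0 -35 0 0 0;1 0 0 -10 0 0 0",
)

```text
time_s: 11.85
position: [0.4574, 0.0486, 0.1157]
tool_rot: [[0.996, -0.086, 0.005], [-0.086, -0.996, -0.001], [0.005, 0.0, -1.0]]
ft_force: [1.2, -0.4, -0.3]
grip_width: 0.0618
gripper_force: 0.0
```

```bash
python3 - <<'E'
from h import *
P,R=now(); rows(P,R,(.588,-.290,.06),-11.9)
E
```

```text
t 11.85 pos [0.4574 0.0486 0.1157] yang -94.93 tilt [ 0.0054 -0.0008] w 0.0618 gf 0.0 ft [ 1.2 -0.4 -0.3]
 0: 12.2 25.1 4.3 0 0 -0.111
 1: 9.4 26.3 4.3 0 0 -0.111
 2: 6.4 27.2 4.3 0 0 -0.111
 3: 3.3 27.7 4.3 0 0 -0.111
 4: 0.2 27.9 4.3 0 0 -0.111
 5: -2.9 27.8 4.3 0 0 -0.111
 6: -5.9 27.3 4.3 0 0 -0.111
 7: -8.9 26.4 4.3 0 0 -0.111
 8: -11.8 25.3 4.3 0 0 -0.111
 9: -14.6 23.8 4.3 0 0 -0.111
10: -17.1 22.0 4.3 0 0 -0.111
11: -19.5 20.0 4.3 0 0 -0.111
12: -21.6 17.7 4.3 0 0 -0.111
```

Request:
servo_tool(
  deltas="1 12.2 25.1 0 0 0 -0.111;1 9.4 26.3 0 0 0 -0.111;1 6.4 27.2 0 0 0 -0.111;1 3.3 27.7 0 0 0 -0.111;1 0.2 27.9 0 0 0 -0.111;1 -2.9 27.8 7 0 0 -0.111;1 -5.9 27.3 7 0 0 -0.111;1 -8.9 26.4 7 0 0 -0.111",
)

```text
time_s: 12.52
position: [0.5362, -0.1611, 0.0908]
tool_rot: [[0.692, 0.722, 0.0], [0.722, -0.692, -0.0], [0.0, 0.0, -1.0]]
ft_force: [-0.6, 0.2, -0.8]
grip_width: 0.0852
gripper_force: 0.0
```

Request:
servo_tool(
  deltas="1 -11.8 25.3 7 0 0 -0.111;1 -14.6 23.8 7 0 0 -0.111;1 -17.1 22 7 0 0 -0.111;1 -19.5 20 7 0 0 -0.111;1 -21.6 17.7 7 0 0 -0.111;1 0 0 0 0 0 0;1 0 0 0 0 0 0",
)

```text
time_s: 13.1
position: [0.5852, -0.2911, 0.055]
tool_rot: [[0.215, 0.977, -0.001], [0.977, -0.215, 0.001], [0.001, -0.001, -1.0]]
ft_force: [0.3, 0.6, -0.7]
grip_width: 0.0854
gripper_force: 0.0
```

```bash
python3 - <<'E'
from h import *
from rig import env
P,R=now(); p=env.get_image("wrist")
uv=proj(p,np.array([[.588,-.290,.02]]))[0]; r=dots(p,uv,.02); print("brassR wrist",uv,r)
rows(P,R,(.588,-.2898,.006),-11.9,n=1)
t=env.get_image("top")
for c in [(.4574,.0486,.045)]:
    uv=proj(t,np.array([c]))[0]; print(uv,dots(t,uv,.045,half=60))
for c in [(.492,.006,.025),(.4137,.0125,.025)]:
    uv=proj(t,np.array([c]))[0]; print(uv,dots(t,uv,.025,half=60))
E
```

```text
t 13.1 pos [ 0.5852 -0.2911  0.055 ] yang -12.39 tilt [-0.001   0.0008] w 0.0854 gf 0.0 ft [ 0.3  0.6 -0.7]
brassR wrist [322.09161503 223.25644651] (array([ 0.58917268, -0.29004283]), np.float64(78.17081708410613), np.float64(0.09465895297195767))
 0: 1.9 2.5 49.0 0 0 -0.009
[261.41972586 214.45332559] None
[280.4411756  203.21348817] None
[275.45243898 233.63958641] None
```

Request:
servo_tool(
  deltas="1 1.7 3 20 0 0 -0.009;1 0 0 18 0 0 0;1 0 0 9.5 0 0 0;0 0 0 0 0 0 0;0 0 0 0 0 0 0;0 0 0 0 0 0 0;0 0 0 0 0 0 0;0 0 0 0 0 0 0",
  newtons=80,
)

```text
time_s: 13.87
position: [0.5889, -0.2893, 0.0096]
tool_rot: [[0.204, 0.979, 0.001], [0.979, -0.204, -0.001], [-0.001, 0.001, -1.0]]
ft_force: [-11.0, 1.9, 9.2]
grip_width: 0.0255
gripper_force: 7.3
```

Request:
servo_tool(
  deltas="0 0 0 0 0 0 0;0 0 0 0 0 0 0;0 0 0 0 0 0 0;0 0 0 0 0 0 0;0 0 0 0 0 0 0;0 0 0 0 0 0 0",
)

```text
time_s: 14.37
position: [0.5889, -0.2893, 0.01]
tool_rot: [[0.204, 0.979, 0.001], [0.979, -0.204, -0.001], [-0.001, 0.001, -1.0]]
ft_force: [-1.5, 1.6, 6.5]
grip_width: 0.0225
gripper_force: 79.6
```

```bash
python3 - <<'E'
from h import *
P,R=now(); P=P.copy(); P[2]+=.085
rows(P,R,(.449,-.0308,.092),-94.9)
E
```

```text
t 14.37 pos [ 0.5889 -0.2893  0.01  ] yang -11.75 tilt [ 0.0011 -0.0008] w 0.0225 gf 79.59258556365967 ft [-1.5  1.6  6.5]
 0: 17.3 -14.6 0.2 0 0 0.112
 1: 15.5 -16.4 0.2 0 0 0.112
 2: 13.6 -18.1 0.2 0 0 0.112
 3: 11.5 -19.5 0.2 0 0 0.112
 4: 9.3 -20.6 0.2 0 0 0.112
 5: 6.9 -21.5 0.2 0 0 0.112
 6: 4.5 -22.2 0.2 0 0 0.112
 7: 2.0 -22.5 0.2 0 0 0.112
 8: -0.5 -22.6 0.2 0 0 0.112
 9: -3.0 -22.4 0.2 0 0 0.112
10: -5.5 -21.9 0.2 0 0 0.112
11: -7.9 -21.2 0.2 0 0 0.112
12: -10.2 -20.2 0.2 0 0 0.112
```

Request:
servo_tool(
  deltas="0 0 0 -15 0 0 0;0 0 0 -35 0 0 0;0 0 0 -35 0 0 0;0 17.3 -14.6 0 0 0 0.112;0 15.5 -16.4 0 0 0 0.112;0 13.6 -18.1 0 0 0 0.112;0 11.5 -19.5 0 0 0 0.112;0 9.3 -20.6 0 0 0 0.112",
)

```text
time_s: 15.03
position: [0.5337, -0.1886, 0.0932]
tool_rot: [[0.697, 0.717, -0.001], [0.717, -0.697, 0.001], [-0.0, -0.001, -1.0]]
ft_force: [0.9, -0.2, -5.6]
grip_width: 0.0225
gripper_force: 79.9
```

Request:
servo_tool(
  deltas="0 6.9 -21.5 0 0 0 0.112;0 4.5 -22.2 0 0 0 0.112;0 2 -22.5 0 0 0 0.112;0 -0.5 -22.6 0 0 0 0.112;0 -3 -22.4 0 0 0 0.112;0 -5.5 -21.9 0 0 0 0.112;0 -7.9 -21.2 0 0 0 0.112;0 -10.2 -20.2 0 0 0 0.112",
)

```text
time_s: 15.7
position: [0.4484, -0.0293, 0.0935]
tool_rot: [[0.995, -0.096, -0.001], [-0.096, -0.995, 0.0], [-0.001, -0.0, -1.0]]
ft_force: [-0.1, -0.1, -5.9]
grip_width: 0.0224
gripper_force: 79.9
```

Request:
servo_tool(
  deltas="0 0 0 0 0 0 0;0 0 0 0 0 0 0",
)

```text
time_s: 15.87
position: [0.4488, -0.0295, 0.0937]
tool_rot: [[0.996, -0.088, -0.001], [-0.088, -0.996, 0.0], [-0.001, -0.0, -1.0]]
ft_force: [0.8, -0.5, -5.5]
grip_width: 0.0222
gripper_force: 80.0
```

```bash
python3 - <<'E'
from h import *
from rig import env
P,R=now()
rows(P,R,(.4502,-.031,.041),-94.9,n=1)
p=env.get_image("wrist"); cv2.imwrite("pics/w3.png",p["img"][:,:,::-1])
E
```

```text
t 15.87 pos [ 0.4488 -0.0295  0.0937] yang -95.04 tilt [-0.0006  0.0001] w 0.0222 gf 79.9577522277832 ft [ 0.8 -0.5 -5.5]
 0: 1.5 1.3 52.7 0 0 -0.002
```

View pics/w3.png

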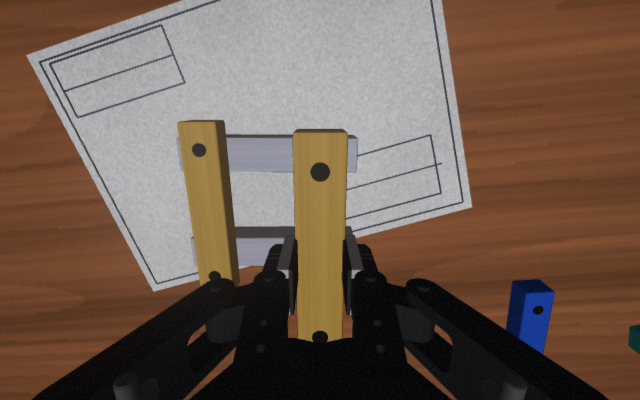

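```bash
python3 - <<'E'
from h import *
from rig import env
p=env.get_image("wrist"); z=.1037
f=lambda a,b,z:(lambda A,B:((A+B)[:2]/2,np.degrees(np.arctan2(*(A-B)[1::-1])),np.linalg.norm(A-B)))(unproj(p,a,z),unproj(p,b,z))
print("placed",f((199,150),(214,277),.045)); print("held",f((320,172),(320,337.5),z))
# alu bar ends (top face z .025): far bar right end mid
print("far alu right end",unproj(p,(356,152),.025),"left end",unproj(p,(179,154),.025))
E
```

```text
placed (array([0.45653556, 0.04965711]), np.float64(-5.208834884593606), np.float64(0.09509586076798261))
held (array([ 0.44837375, -0.02906781]), np.float64(-5.047998170370955), np.float64(0.09461898120392839))
far alu right end [ 0.490154   -0.05904377  0.025     ] left end [0.5000449  0.06879825 0.025     ]
```

Request:
servo_tool(
  deltas="0 1.6 0.7 25 0 0 0;0 0 0 20 0 0 0;0 0 0 7.5 0 0 0;0 0 0 0 0 0 0;0 0 0 0 0 0 0",
)

```text
time_s: 16.38
position: [0.4513, -0.0316, 0.0414]
tool_rot: [[0.996, -0.09, -0.0], [-0.09, -0.996, -0.0], [-0.0, 0.0, -1.0]]
ft_force: [0.3, 0.7, -4.9]
grip_width: 0.0224
gripper_force: 79.9
```

Request:
servo_tool(
  deltas="0 0 0 2 0 0 0;0 0 0 1.5 0 0 0;0 0 0 1 0 0 0;0 0 0 0.5 0 0 0;0 0 0 0 0 0 0;0 0 0 0 0 0 0",
)

```text
time_s: 16.88
position: [0.451, -0.0312, 0.0363]
tool_rot: [[0.996, -0.09, 0.0], [-0.09, -0.996, -0.0], [0.0, 0.0, -1.0]]
ft_force: [0.5, 0.8, -5.8]
grip_width: 0.0225
gripper_force: 80.0
```

Request:
servo_tool(
  deltas="0 -0.6 -0.6 0.7 0 0 0;0 0 0 0.6 0 0 0;0 0 0 0.5 0 0 0;0 0 0 0 0 0 0;0 0 0 0 0 0 0",
)

```text
time_s: 17.3
position: [0.4503, -0.0304, 0.0349]
tool_rot: [[0.996, -0.09, 0.0], [-0.09, -0.996, -0.0], [0.0, 0.0, -1.0]]
ft_force: [-2.6, 1.5, 4.7]
grip_width: 0.0227
gripper_force: 81.4
```

Request:
servo_tool(
  deltas="0.6 0 0 0 0 0 0;0.6 0 0 0 0 0 0;0.6 0 0 0 0 0 0;0.6 0 0 0 0 0 0;0.6 0 0 -10 0 0 0;0.6 0 0 -30 0 0 0;0.6 0 0 -40 0 0 0;0.6 0 0 -40 0 0 0",
)

```text
time_s: 17.97
position: [0.4498, -0.0304, 0.1555]
tool_rot: [[0.996, -0.09, -0.002], [-0.09, -0.996, 0.001], [-0.002, -0.0, -1.0]]
ft_force: [1.2, -0.2, 0.1]
grip_width: 0.0515
gripper_force: 0.0
```

Request:
servo_tool(
  deltas="0.6 0 20 -10 0 0 0;0.6 0 38 0 0 0 0;0.6 0 38 0 0 0 0;0.6 0 38 0 0 0 0;0.6 0 38 0 0 0 0;0.6 0 38 0 0 0 0;0.6 0 20 0 0 0 0;0.6 0 0 0 0 0 0",
)

```text
time_s: 18.63
position: [0.4293, -0.2635, 0.1641]
tool_rot: [[0.996, -0.094, 0.0], [-0.094, -0.996, -0.001], [0.0, 0.001, -1.0]]
ft_force: [-0.2, 0.4, 0.8]
grip_width: 0.0515
gripper_force: 0.0
```

```bash
python3 - <<'E'
from h import *
from rig import env
now(); t=env.get_image("top"); cv2.imwrite("pics/t4.png",cv2.resize(t["img"][150:270,210:370,::-1],(800,600),interpolation=cv2.INTER_CUBIC))
for c in [(.4567,.049,.045),(.4495,-.0305,.045)]:
    uv=proj(t,np.array([c]))[0]; print(uv,dots(t,uv,.045,half=60))
for c in [(.492,.006,.025),(.4137,.0125,.025)]:
    uv=proj(t,np.array([c]))[0]; print(uv,dots(t,uv,.025,half=60))
E
```

```text
t 18.63 pos [ 0.4293 -0.2635  0.1641] yang -95.4 tilt [ 0.0003 -0.0012] w 0.0515 gf 0.0 ft [-0.2  0.4  0.8]
[261.23466281 214.72264963] (array([0.45560536, 0.05019799]), np.float64(175.26274837868445), np.float64(0.09379588646986962))
[292.92686508 219.34969383] (array([ 0.4489633 , -0.02899758]), np.float64(174.81702031889589), np.float64(0.09369564229594476))
[280.4411756  203.21348817] (array([0.5028353, 0.0090584]), np.float64(85.18375167283119), np.float64(0.08164447049860692))
[275.45243898 233.63958641] (array([0.40737188, 0.01732156]), np.float64(85.21821461913864), np.float64(0.08091616008168265))
```

View pics/t4.png

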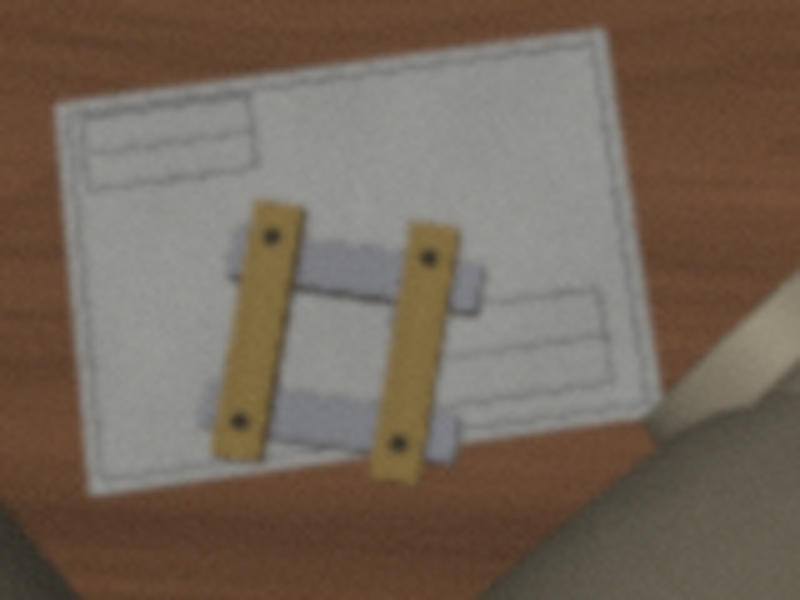

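The final picture shows a clean log cabin. The brass dots at (271,236)/(239,421) and (428,258)/(398,443) lie across both alu bars. The brass bars are 79.5 mm apart and parallel within 0.5°, and the two layers' centres agree to about 1.4 mm.

```bash
python3 -c "
from rig import env
print(env.close_job())"
```

```text
the job is handed in; nothing more can be done
None
```

The log cabin is built and handed in at about 19 s: the second aluminium bar lies about 78.5 mm from the one on the sheet, with the brass pair squarely across them about 79.5 mm apart and centred to within about 1.5 mm.

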